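# Open the parts-washing pot and the solvent jug

## Robot

A 7-joint arm with a two-finger parallel gripper is mounted at the origin on the work surface. World frame = base frame: x ahead of the robot, y to its left, z up, the work surface at z = 0. Lengths are in m, angles in rad, forces in N, time in s.
With the tool pointing down it reaches from about 0.35 to 0.9 m from the base axis. Payload 7.2 kg.
Tool frame: the origin (TCP) lies on the centre line of the jaws, within the pads' length; the fingertips stand 14 mm ahead of it and the grasp point (between the pads) lies 5 mm behind it; z points along the fingers, x is the direction in which the jaws open and shut, and the axes are right-handed (so a half turn about z gives the same grasp; the last joint's range is limited). The gripper opens to 88 mm and grips with 3 to 60 N. Pads are 20 mm wide; open, the fingers measure 115 mm over their backs; the gripper's body (75 mm by 178 mm) begins 61 mm behind the grasp point.
Start: joints at [-1.379, 0.411, -0.013, 1.596, 0.006, 1.134, -0.082], TCP at [0.161, 0.604, 0.237] pointing down, gripper open.
Joint ranges: [-2.95, 2.95], [-0.29, 1.99], [-1.47, 1.44], [0.14, 2.54], [-1.03, 4.17], [0.13, 1.85], [-2.86, 2.86]. Speed limits (rad/s): [2.39, 2.39, 3.01, 3.01, 3.14, 3.14, 3.14].

## Interface

Orientations are given as a 3x3 rotation matrix whose columns are the frame's x, y, z axes.
In Python, from station import status, viewer, order gives the robot as it stands.
- The arm moves only by the tool servo_tool, never from a script. Its argument "commands" is a list of rows, each an object of numbers: "tx", "ty", "tz": the shift along the tool's x, y, z in m; "roll": the turn about the tool's z in rad; "gripper": the finger opening in m, from 0 to 0.0878. In form: [{"tx": .., "ty": .., "tz": .., "roll": .., "gripper": ..}, ...]. A call has 1 to 20 rows; each row is the pose to reach, as a shift and turn from the pose commanded when the call began, along the tool's axes at that moment; what a row does not reach only later rows make up. A row lasts 1/10 s, in which the tool goes at most 50 mm and 8.59 degrees, less where a joint would pass 70% of its speed; a pose out of reach is approached as far as the arm can. A call with a gripper value outside its range is refused whole. The fingers move at their own pace and stop on an object; "grip_force" is the grip in N (left out, the last holds). Time passes only in rows, so rows that repeat a pose let the fingers close. It gives the time, the measured TCP pose, the force and the opening at its end, in the units of the state.
- status.get_obs(): the state, without advancing time (a new reading comes with each control period).
- viewer.snapshot(name): name is "side" or "top"; returns the picture (420x560x3 uint8, blue, green, red); there is no depth.
- viewer.camera_params(name): a dict with "camera_matrix" (3x3 intrinsics, pixels), "rvec" (rotation vector, rad) and "tvec" (3), from world to camera coordinates, as OpenCV has them. Camera axes: x right, y down, z forward; pixel columns grow to the right and rows downward; lengths in m; the calibration is good to about 2 mm. A picture is of the moment at which its call begins. camera_params takes no time and is no camera call.
- order.job_done(): hands the job in, once; it reports no verdict.
The state is a dict: "time_s": time; "qpos": joint angles; "joint_velocities": joint speeds; "tau": joint torques, N m; "eef_pos": TCP position; "orientation": TCP orientation; "wrist_force": force on the tool from outside, world axes, zero at the start; "moment": the same for the moment, N m; "gripper_width": opening from 0.0 (shut) to 1.0 (fully open).
Only numpy, scipy, OpenCV 4.12 (cv2) and the standard library are available. Lean on these libraries where they do the work, as an engineer would, in place of code of your own. Each camera call takes 0.05 s, during which the arm holds its last target. There are 200 camera calls.

## Task

Get the parts-washing pot ready for topping up: first lift its loose lid off by the knob and lay it gently, right way up, on the plywood board. Then open the solvent jug: press its red safety cap down, keep it pressed while twisting it a quarter turn anticlockwise, and lift it off. Finish while holding the cap, upright and still in the gripper, roughly 8 cm straight above the jug's mouth; do not let it go, and leave the other things on the bench where they are.

Things in the scene. Friction and masses are not known exactly. Their poses are not given: they have to be found in the camera images.
- lid_knob (a point): Centre of the black knob of the steel pot's loose round lid, z up. Knob: upright cylinder 26 mm in diameter, 20 mm tall (10 mm above and below this point), on a 12 mm stem; the lid's flat top lies 26 mm below this point, its lowest face 36 mm below.
- lid: The same lid: plate 142 mm in diameter, 4 mm thick, with a 114 mm centring disc 6 mm deep beneath, which sits inside the pot's rim. 0.13 to 0.25 kg. Origin: centre of its lowest face, z up.
- pot: Round steel pot, fixed to the bench, 136 mm across, rim 75 mm above the bench, two small side handles; origin at the centre of its underside on the bench. It holds a few machine parts.
- board_top (a point): Centre of the top face of the plain plywood board where the lid is to be laid; 170 x 170 mm, top 14 mm above the bench, x and y along its edges, z up.
- board: The same board, fixed to the bench; origin at the centre of its underside.
- cap_center (a point): Centre (half-way up) of the red push-and-turn cap on the jug: 48 mm in diameter (51 mm over its ribs, which the fingers do not feel), 30 mm tall, 30 g, white bar on its top; z along its axis, up. Latched; unpressed it turns only a few degrees. A spring pushes it up: about 5 N latched, 8 N at 5 mm down, 10 N at the bottom, 8 mm down.
- cap: The same cap; origin: centre of its lower edge. To free it: press 6 to 8 mm down (5 mm just clears the latch), keep it down and turn it anticlockwise seen from above by 65 to 125 degrees (best 80 to 90; a stop ends the turn), then lift straight off; let up there it rises 4 mm by itself. Turned less, it stays caught. Clockwise is blocked.
- jug_mouth (a point): Centre of the top of the jug's neck, inside the cap: 1 mm above the centre of the latched cap. z up.
- jug: White solvent jug, 105 x 85 mm in plan, clamped by blue jaws on a steel plate (160 x 125 mm), immovable; loop handle at its +x side below 103 mm; origin on the bench under its centre. Its shoulder slopes from 103 mm (80 mm across) up to 122 mm, where the slim neck (26 mm in diameter) starts; the latched cap spans 148 to 178 mm above the bench.
- glue: Bystander, leave alone: small amber jar, 40 mm in diameter, 62 mm tall, origin at its underside.
- tape: Bystander, leave alone: yellow ring of tape lying flat, 52 mm across, 24 mm tall.
- pliers: Bystander, leave alone: green-handled pliers lying flat, about 140 mm long, 12 mm thick.
- caliper: Bystander, leave alone: steel caliper lying flat, 170 mm long, 9 mm thick.
- fitting: Bystander, leave alone: brass hexagon fitting, 40 mm across, 30 mm tall.
Not all that is in view belongs to the job. What is shaped like the lid but orange or turquoise is not meant. Of the things shaped like the cap, the red one is meant.

How it is judged:
By the outcome, as a careful person would: the job done as asked, in the order asked, and still so for the second after the job is handed in, while the arm keeps its last pose, push and grip.
It also fails if it takes over 62 s, if anything falls off the work surface, if the arm or the gripper's body presses on something with over 40 N, if the wrist force passes 120 N, or if a joint passes its speed limit or range.

## Working session

There is one attempt and no reset: what is moved stays moved. The work goes in short steps, Python scripts to look and compute and a tool call to move; the robot and the scene stay as the last step left them, time stands still between calls to the robot, and variables do not carry over. Pictures are saved under pics/ and viewed, about 8 in all and at most 12, crops included, and the job is handed in when it is done.

Besides the shell and the picture viewer there is one more tool, called after ">>>" as name(argument=value, ...), one argument or row to a line, values as JSON. servo_tool: Moves the arm, as the interface text tells. Its arguments: {"type":"object","properties":{"commands":{"type":"array","items":{"type":"object","properties":{"tx":{"type":"number"},"ty":{"type":"number"},"tz":{"type":"number"},"roll":{"type":"number"},"gripper":{"type":"number"}}}},"grip_force":{"type":"number"}},"required":["commands"]}

```bash
ls; mkdir -p pics; python3 - <<'E'
from station import status, viewer
import cv2,numpy as np
o=status.get_obs()
for k,v in o.items(): print(k,np.round(v,3).tolist())
for n in("side","top"):
    cv2.imwrite(f"pics/{n}0.png",viewer.snapshot(n)); p=viewer.camera_params(n)
    R=cv2.Rodrigues(np.array(p["rvec"],float))[0]; print(n,np.round(p["camera_matrix"],1).tolist(),(-R.T@np.ravel(p["tvec"])).round(3),R.round(2).tolist())
E
```

```text
pics
time_s 0.0
qpos [-1.379, 0.412, -0.013, 1.597, 0.006, 1.134, -0.082]
joint_velocities [-0.001, -0.0, -0.001, 0.0, 0.0, 0.002, -0.001]
tau [0.0, -58.795, 0.642, -29.107, -0.054, 0.018, 0.0]
eef_pos [0.16, 0.604, 0.236]
orientation [[0.257, 0.966, -0.0], [0.966, -0.257, -0.002], [-0.002, 0.0, -1.0]]
wrist_force [0.126, -0.202, 0.688]
moment [-0.017, -0.007, -0.038]
gripper_width 1.0
side [[503.7, 0.0, 278.1], [0.0, 503.7, 210.4], [0.0, 0.0, 1.0]] [ 0.364 -0.906  0.899] [[0.98, -0.2, -0.0], [-0.13, -0.63, -0.76], [0.15, 0.75, -0.64]]
top [[389.4, 0.0, 287.3], [0.0, 389.4, 211.3], [0.0, 0.0, 1.0]] [ 0.36  -0.005  0.977] [[0.07, -1.0, 0.0], [-0.98, -0.07, -0.21], [0.21, 0.01, -0.98]]
```

View pics/side0.png

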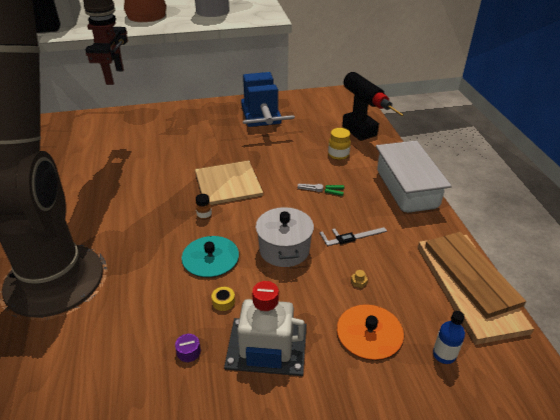

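View pics/top0.png

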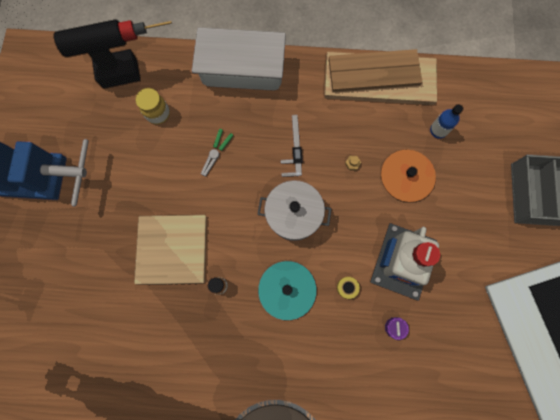

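The side view shows the steel pot's lid knob near (285,217), the red cap near (265,296) and the board near (228,183). In the top view they are at (295,207), (428,255) and (171,250). Candidates by side-view pixel:
- **Lids:** steel (285,228), turquoise (210,256) and orange (370,331). The steel one on the pot is meant.
- **Caps:** red (265,296) on the jug, purple (188,347) and the dark top on the blue bottle. The red one is meant.

Next I triangulate and make one confirming crop.

```bash
cat >h.py <<'E'
import cv2,numpy as np
from scipy.optimize import least_squares
from station import status, viewer
P={n:viewer.camera_params(n) for n in("side","top")}
def proj(n,X):
    p=P[n]; return cv2.projectPoints(np.asarray(X,float).reshape(-1,1,3),np.array(p["rvec"],float),np.array(p["tvec"],float),np.array(p["camera_matrix"],float),None)[0].reshape(-1,2)
def ray(n,uv,z):
    p=P[n];R=cv2.Rodrigues(np.array(p["rvec"],float))[0];c=-R.T@np.ravel(p["tvec"])
    d=R.T@np.linalg.inv(p["camera_matrix"])@np.array([*uv,1.]);return c+d*(z-c[2])/d[2]
def cyl(c,r,h):
    a=np.linspace(0,2*np.pi,60,endpoint=False)
    return np.vstack([np.c_[c[0]+r*np.cos(a),c[1]+r*np.sin(a),np.full(60,c[2]+s*h/2)] for s in(-1,1)])
def cen(pts):
    m=cv2.moments(cv2.convexHull(np.asarray(pts,np.float32)));return np.array([m["m10"],m["m01"]])/m["m00"]
def blob(mask,uv,rad=30):
    m=np.zeros_like(mask);u,v=uv;m[v-rad:v+rad,u-rad:u+rad]=mask[v-rad:v+rad,u-rad:u+rad]
    n,l,s,c=cv2.connectedComponentsWithStats(m.astype(np.uint8));i=1+np.argmax(s[1:,4])
    return cv2.findNonZero((l==i).astype(np.uint8)).reshape(-1,2),s[i]
def red(im):
    b,g,r=[im[...,i].astype(int) for i in range(3)];return (r>110)&(g<60)&(b<60)
def black(im): return im.max(2)<60
def fit(obs,r,h,x0):
    f=lambda x:np.concatenate([cen(proj(n,cyl(x,r,h)))-o for n,o in obs.items()])
    s=least_squares(f,x0);return s.x,s.fun
E
python3 - <<'E'
from h import *
I={n:cv2.imread(f"pics/{n}0.png") for n in P}
for nm,f,px,r,h,rad in(("knob",black,{"side":(285,217),"top":(295,207)},.013,.02,12),("cap",red,{"side":(265,296),"top":(428,255)},.0255,.03,24)):
    obs={}
    for n in P:
        b,s=blob(f(I[n]),px[n],rad);obs[n]=cen(b);print(nm,n,s,obs[n].round(1))
    x,e=fit(obs,r,h,[.5,0,.1]);print(nm,x.round(4),e.round(2))
    for n in P:
        q=proj(n,cyl(x,r,h));print(" pred bbox",q.min(0).round(1),q.max(0).round(1))
# white bar direction & board
for n,c in(("side",[(197,180),(251,164),(262,190),(207,202)]),("top",[(138,217),(206,215),(204,284),(135,283)])):
    print(n,[ray(n,u,.014).round(3)[:2].tolist() for u in c])
def crop(n,u,w=35): 
    return cv2.resize(I[n][u[1]-w:u[1]+w,u[0]-w:u[0]+w],(380,290),interpolation=cv2.INTER_CUBIC)
cv2.imwrite("pics/crop0.png",np.vstack([np.hstack([crop("side",(285,230)),crop("side",(265,310))]),np.hstack([crop("top",(295,208)),crop("top",(420,258))])]))
E
```

```text
knob side [280 212  10  15 115] [284.4 218.4]
knob top [290 202  10  11  82] [294.5 206.6]
knob [ 0.5601 -0.0087  0.0998] [-0.03  0.01  0.   -0.03]
 pred bbox [279.  211.8] [289.8 225.1]
 pred bbox [288.8 200.2] [300.2 213.1]
cap side [252 281  27  20 362] [265.1 290.6]
cap top [416 243  25  23 349] [427.8 254. ]
cap [ 0.4623 -0.2879  0.1757] [-0.48  0.07  0.15 -0.47]
 pred bbox [250.7 275. ] [278.2 306.4]
 pred bbox [412.9 240.3] [442.9 266.6]
side [[0.365, 0.307], [0.534, 0.356], [0.544, 0.222], [0.385, 0.199]]
top [[0.526, 0.383], [0.543, 0.212], [0.372, 0.198], [0.364, 0.366]]
```

View pics/crop0.png

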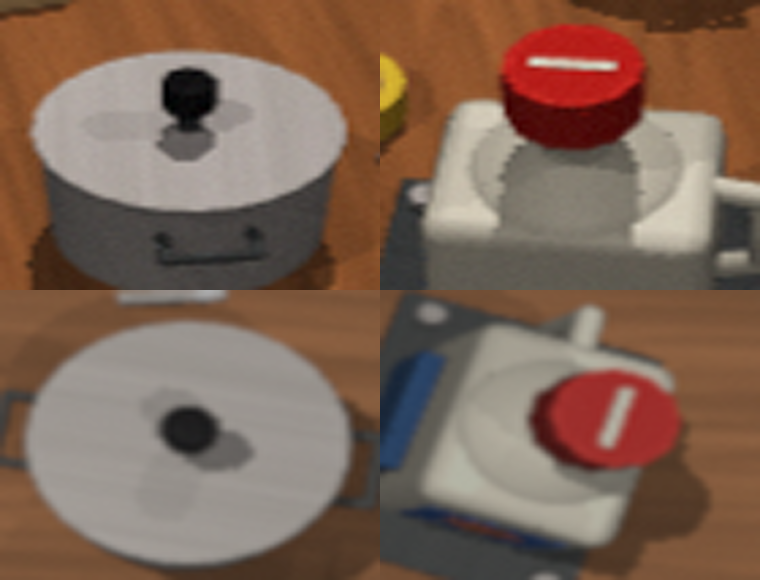

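The crop shows the steel lid with its black knob on the pot, and the red cap with a white bar on the jug. These are the right ones. The masks clipped the cap's dark side and included the knob's stem, so I'll refine them.

```bash
python3 - <<'E'
from h import *
I={n:cv2.imread(f"pics/{n}0.png") for n in P}
def red2(im):
    b,g,r=[im[...,i].astype(float) for i in range(3)];return (r>60)&(g<.36*r)&(b<.5*r)
obs={}
for n,u in(("side",(265,296)),("top",(428,254))):
    b,s=blob(red2(I[n]),u,24);obs[n]=cen(b);print("cap",n,s,obs[n].round(1))
x,e=fit(obs,.025,.03,[.5,0,.1]);print("cap",x.round(4),e.round(2))
for n in P:
    q=proj(n,cyl(x,.025,.03));print(" pred",q.min(0).round(1),q.max(0).round(1))
# knob: side rows above stem
obs={}
b,s=blob(black(I["side"]),(285,217),12)
for y in range(s[1],s[1]+s[3]): w=b[b[:,1]==y][:,0];print(y,w.min(),w.max(),end="; ")
obs["side"]=cen(b[b[:,1]<=223]);b,s=blob(black(I["top"]),(295,207),12);obs["top"]=cen(b)
x,e=fit(obs,.0125,.02,[.5,0,.1]);print("\nknob",x.round(4),e.round(2),obs)
# knob by bbox-free single view at z=.105 
for n in P: print(n,ray(n,obs[n],.105).round(4), ray(n,obs[n],.1).round(4))
# board
for n,u in(("side",(228,183)),("top",(171,250))):
    h=cv2.cvtColor(I[n],cv2.COLOR_BGR2HSV); print("board hsv",h[u[1],u[0]],"wood",h[u[1]+60,u[0]-10])
    lo=h[u[1],u[0]].astype(int); m=(np.abs(h[...,0].astype(int)-lo[0])<5)&(h[...,2]>lo[2]-45)&(np.abs(h[...,1].astype(int)-lo[1])<55)
    m=cv2.morphologyEx(m.astype(np.uint8),cv2.MORPH_OPEN,np.ones((3,3)))>0
    b,s=blob(m,u,50);print(s)
    w=np.float32([ray(n,q,.014)[:2] for q in b])*1000; r=cv2.minAreaRect(cv2.convexHull(w));print(n,np.round(r[0],1),np.round(r[1],1),round(r[2],1))
# white bar
h=I["top"]; m=(h.min(2)>130); b,s=blob(m,(428,255),9);w=np.array([ray("top",q,.178)[:2] for q in b]);v=np.linalg.svd(w-w.mean(0))[2][0];print("bar",w.mean(0).round(4),v.round(3))
m=(I["side"].min(2)>130);b,s=blob(m,(265,290),9);w=np.array([ray("side",q,.178)[:2] for q in b]);v=np.linalg.svd(w-w.mean(0))[2][0];print("bar",w.mean(0).round(4),v.round(3))
E
```

```text
cap side [252 281  27  30 600] [265.1 295.2]
cap top [414 243  26  23 368] [426.4 254.1]
cap [ 0.4626 -0.289   0.1639] [-0.08  0.01  0.01 -0.09]
 pred [251.5 279.8] [278.3 310.7]
 pred [411.9 241.2] [440.9 266.6]
212 282 287; 213 281 288; 214 280 289; 215 280 289; 216 280 289; 217 280 289; 218 280 289; 219 280 289; 220 280 288; 221 281 288; 222 281 287; 223 283 286; 224 283 286; 225 282 286; 226 283 286; 
knob [ 0.5597 -0.0086  0.103 ] [-0.19  0.09 -0.03 -0.19] {'side': array([284.42145594, 217.31417625]), 'top': array([294.48441247, 206.62110312])}
side [ 0.5597 -0.0107  0.105 ] [ 0.5609 -0.0051  0.1   ]
top [ 0.559  -0.0087  0.105 ] [ 0.5601 -0.0088  0.1   ]
board hsv [ 18 113 212] wood [ 87 197 144]
[ 196  161   66   40 1873]
side [454.1 288.3] [166.3 166.6] 4.9
board hsv [ 18  95 169] wood [ 13 136 122]
[ 134  215   72   69 4369]
top [453.3 292.5] [169.2 171. ] 4.1
bar [ 0.4625 -0.2881] [-0.955  0.298]
bar [ 0.4629 -0.2886] [ 0.945 -0.326]
```

All points check out:

| Point | Measured (m) | Stated height |
|---|---|---|
| Knob | (0.5595, −0.009, ~0.104) | 0.105 |
| Cap centre | (0.4627, −0.2888, 0.163) | 0.163 |
| Board centre | (0.4537, 0.290) | top at 0.014 |

All three are in reach, so I'm moving above the knob.

>>> servo_tool(
  commands=[
    {"tx":-0.01,"ty":0.011,"tz":0.001,"roll":0.03,"gripper":0.0878},
    {"tx":-0.03,"ty":0.033,"tz":0.003,"roll":0.08},
    {"tx":-0.059,"ty":0.065,"tz":0.006,"roll":0.16},
    {"tx":-0.088,"ty":0.098,"tz":0.009,"roll":0.24},
    {"tx":-0.117,"ty":0.13,"tz":0.012,"roll":0.31},
    {"tx":-0.147,"ty":0.163,"tz":0.015,"roll":0.39},
    {"tx":-0.176,"ty":0.196,"tz":0.018,"roll":0.47},
    {"tx":-0.206,"ty":0.228,"tz":0.021,"roll":0.55},
    {"tx":-0.235,"ty":0.261,"tz":0.024,"roll":0.63},
    {"tx":-0.264,"ty":0.293,"tz":0.027,"roll":0.71},
    {"tx":-0.294,"ty":0.326,"tz":0.03,"roll":0.79},
    {"tx":-0.323,"ty":0.359,"tz":0.033,"roll":0.86},
    {"tx":-0.352,"ty":0.391,"tz":0.036,"roll":0.94},
    {"tx":-0.382,"ty":0.424,"tz":0.039,"roll":1.02},
    {"tx":-0.411,"ty":0.456,"tz":0.042,"roll":1.1},
    {"tx":-0.44,"ty":0.489,"tz":0.045,"roll":1.18},
    {"tx":-0.465,"ty":0.516,"tz":0.048,"roll":1.24},
    {"tx":-0.48,"ty":0.533,"tz":0.05,"roll":1.28},
    {"tx":-0.4895,"ty":0.5435,"tz":0.051,"roll":1.309},
    {"tx":-0.4895,"ty":0.5435,"tz":0.051,"roll":1.309},
  ],
)

```text
invalid input
```

```bash
cat >s.py <<'E'
from station import status
import numpy as np
o=status.get_obs()
for k in("time_s","qpos","eef_pos","orientation","wrist_force","gripper_width"): print(k,np.round(o[k],4).tolist())
E
python3 s.py
```

```text
time_s 0.1
qpos [-1.3792, 0.4118, -0.0127, 1.5969, 0.0056, 1.1343, -0.0822]
eef_pos [0.1605, 0.6036, 0.2359]
orientation [[0.2569, 0.9664, -0.0003], [0.9664, -0.2569, -0.0014], [-0.0014, 0.0001, -1.0]]
wrist_force [0.7012, 0.2885, -0.11]
gripper_width 1.0014
```

Rows probably need every key, so I'll retry with all of them.

>>> servo_tool(
  commands=[
    {"tx":-0.01,"ty":0.011,"tz":0.001,"roll":0.03,"gripper":0.085},
    {"tx":-0.03,"ty":0.033,"tz":0.003,"roll":0.08,"gripper":0.085},
    {"tx":-0.059,"ty":0.065,"tz":0.006,"roll":0.16,"gripper":0.085},
    {"tx":-0.088,"ty":0.098,"tz":0.009,"roll":0.24,"gripper":0.085},
    {"tx":-0.117,"ty":0.13,"tz":0.012,"roll":0.31,"gripper":0.085},
    {"tx":-0.147,"ty":0.163,"tz":0.015,"roll":0.39,"gripper":0.085},
    {"tx":-0.176,"ty":0.196,"tz":0.018,"roll":0.47,"gripper":0.085},
    {"tx":-0.206,"ty":0.228,"tz":0.021,"roll":0.55,"gripper":0.085},
    {"tx":-0.235,"ty":0.261,"tz":0.024,"roll":0.63,"gripper":0.085},
    {"tx":-0.264,"ty":0.293,"tz":0.027,"roll":0.71,"gripper":0.085},
    {"tx":-0.294,"ty":0.326,"tz":0.03,"roll":0.79,"gripper":0.085},
    {"tx":-0.323,"ty":0.359,"tz":0.033,"roll":0.86,"gripper":0.085},
    {"tx":-0.352,"ty":0.391,"tz":0.036,"roll":0.94,"gripper":0.085},
    {"tx":-0.382,"ty":0.424,"tz":0.039,"roll":1.02,"gripper":0.085},
    {"tx":-0.411,"ty":0.456,"tz":0.042,"roll":1.1,"gripper":0.085},
    {"tx":-0.44,"ty":0.489,"tz":0.045,"roll":1.18,"gripper":0.085},
    {"tx":-0.465,"ty":0.516,"tz":0.048,"roll":1.24,"gripper":0.085},
    {"tx":-0.48,"ty":0.533,"tz":0.05,"roll":1.28,"gripper":0.085},
    {"tx":-0.4895,"ty":0.5435,"tz":0.051,"roll":1.309,"gripper":0.085},
    {"tx":-0.4895,"ty":0.5435,"tz":0.051,"roll":1.309,"gripper":0.085},
  ],
  grip_force=25,
)

```text
time_s: 2.1
eef_pos: [0.56, -0.0108, 0.1854]
orientation: [[1.0, -0.002, -0.0], [-0.002, -1.0, -0.001], [-0.0, 0.001, -1.0]]
wrist_force: [-0.4, -0.1, 0.2]
gripper_width: 0.963
```

```bash
python3 s.py
```

```text
time_s 2.1
qpos [-0.4885, 0.3826, 0.547, 1.8439, -0.235, 0.9799, 0.1562]
eef_pos [0.56, -0.0108, 0.1854]
orientation [[1.0, -0.0022, -0.0003], [-0.0023, -1.0, -0.0008], [-0.0003, 0.0008, -1.0]]
wrist_force [-0.3823, -0.0716, 0.154]
gripper_width 0.9631
```

>>> servo_tool(
  commands=[
    {"tx":0,"ty":-0.001,"tz":0.01,"roll":0,"gripper":0.06},
    {"tx":0,"ty":-0.001,"tz":0.03,"roll":0,"gripper":0.06},
    {"tx":0,"ty":-0.001,"tz":0.05,"roll":0,"gripper":0.06},
    {"tx":0,"ty":-0.001,"tz":0.068,"roll":0,"gripper":0.06},
    {"tx":0,"ty":-0.001,"tz":0.079,"roll":0,"gripper":0.06},
    {"tx":0,"ty":-0.001,"tz":0.084,"roll":0,"gripper":0.06},
    {"tx":0,"ty":-0.001,"tz":0.084,"roll":0,"gripper":0.06},
    {"tx":0,"ty":-0.001,"tz":0.084,"roll":0,"gripper":0.06},
  ],
)

```text
time_s: 2.9
eef_pos: [0.5604, -0.0074, 0.1022]
orientation: [[1.0, 0.002, 0.001], [0.002, -1.0, 0.0], [0.001, -0.0, -1.0]]
wrist_force: [-1.0, 0.5, -0.1]
gripper_width: 0.684
```

```bash
python3 - <<'E'
from h import *
I={n:viewer.snapshot(n) for n in P}
a=I["side"][150:290,200:360];b=I["top"][140:280,220:380]
cv2.imwrite("pics/c1.png",np.hstack([cv2.resize(q,(400,350),interpolation=cv2.INTER_CUBIC) for q in(a,b)]))
E
```

```text
(no output)
```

View pics/c1.png

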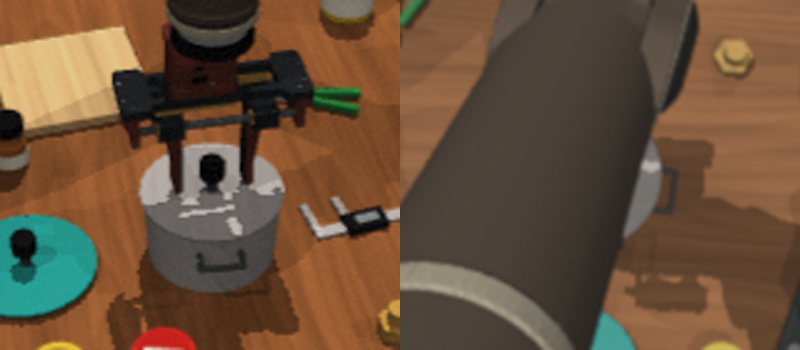

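The knob sits midway between the fingers (side crop (211,168)). I'll close and lift.

>>> servo_tool(
  commands=[
    {"tx":0,"ty":0,"tz":0.001,"roll":0,"gripper":0.03},
    {"tx":0,"ty":0,"tz":0.001,"roll":0,"gripper":0.01},
    {"tx":0,"ty":0,"tz":0.001,"roll":0,"gripper":0.01},
    {"tx":0,"ty":0,"tz":0.001,"roll":0,"gripper":0.01},
    {"tx":0,"ty":0,"tz":0.001,"roll":0,"gripper":0.01},
    {"tx":0,"ty":0,"tz":0.001,"roll":0,"gripper":0.01},
    {"tx":0,"ty":0,"tz":0.001,"roll":0,"gripper":0.01},
    {"tx":0,"ty":0,"tz":0.001,"roll":0,"gripper":0.01},
  ],
  grip_force=30,
)

```text
time_s: 3.8
eef_pos: [0.5602, -0.0077, 0.1007]
orientation: [[1.0, 0.002, 0.0], [0.002, -1.0, -0.0], [0.0, 0.0, -1.0]]
wrist_force: [0.5, 0.2, 0.4]
gripper_width: 0.289
```

>>> servo_tool(
  commands=[
    {"tx":0,"ty":0,"tz":-0.003,"roll":0,"gripper":0.01},
    {"tx":0,"ty":0,"tz":-0.01,"roll":0,"gripper":0.01},
    {"tx":0,"ty":0,"tz":-0.02,"roll":0,"gripper":0.01},
    {"tx":0,"ty":0,"tz":-0.035,"roll":0,"gripper":0.01},
    {"tx":0,"ty":0,"tz":-0.05,"roll":0,"gripper":0.01},
    {"tx":0,"ty":0,"tz":-0.065,"roll":0,"gripper":0.01},
    {"tx":0,"ty":0,"tz":-0.075,"roll":0,"gripper":0.01},
    {"tx":0,"ty":0,"tz":-0.08,"roll":0,"gripper":0.01},
    {"tx":0,"ty":0,"tz":-0.08,"roll":0,"gripper":0.01},
    {"tx":0,"ty":0,"tz":-0.08,"roll":0,"gripper":0.01},
  ],
)

```text
time_s: 4.8
eef_pos: [0.5598, -0.0075, 0.1803]
orientation: [[1.0, 0.002, -0.001], [0.002, -1.0, 0.0], [-0.001, -0.0, -1.0]]
wrist_force: [0.2, 0.2, -2.9]
gripper_width: 0.286
```

```bash
python3 s.py
```

```text
time_s 4.8
qpos [-0.4913, 0.3884, 0.5444, 1.8496, -0.2402, 0.9696, 0.1594]
eef_pos [0.5598, -0.0075, 0.1803]
orientation [[1.0, 0.0022, -0.0006], [0.0022, -1.0, 0.0001], [-0.0006, -0.0001, -1.0]]
wrist_force [0.19, 0.1723, -2.8768]
gripper_width 0.2859
```

Held: the opening is 25 mm and the wrist shows about 2.9 N of weight. Moving over the board.

>>> servo_tool(
  commands=[
    {"tx":-0.002,"ty":-0.006,"tz":0,"roll":0,"gripper":0.01},
    {"tx":-0.006,"ty":-0.018,"tz":0,"roll":0,"gripper":0.01},
    {"tx":-0.013,"ty":-0.036,"tz":0,"roll":0,"gripper":0.01},
    {"tx":-0.021,"ty":-0.06,"tz":0,"roll":0,"gripper":0.01},
    {"tx":-0.032,"ty":-0.09,"tz":0,"roll":0,"gripper":0.01},
    {"tx":-0.043,"ty":-0.12,"tz":0,"roll":0,"gripper":0.01},
    {"tx":-0.053,"ty":-0.15,"tz":0,"roll":0,"gripper":0.01},
    {"tx":-0.064,"ty":-0.18,"tz":0,"roll":0,"gripper":0.01},
    {"tx":-0.075,"ty":-0.21,"tz":0,"roll":0,"gripper":0.01},
    {"tx":-0.085,"ty":-0.24,"tz":0,"roll":0,"gripper":0.01},
    {"tx":-0.094,"ty":-0.264,"tz":0,"roll":0,"gripper":0.01},
    {"tx":-0.1,"ty":-0.282,"tz":0,"roll":0,"gripper":0.01},
    {"tx":-0.104,"ty":-0.293,"tz":0,"roll":0,"gripper":0.01},
    {"tx":-0.106,"ty":-0.299,"tz":0,"roll":0,"gripper":0.01},
    {"tx":-0.106,"ty":-0.299,"tz":0,"roll":0,"gripper":0.01},
    {"tx":-0.106,"ty":-0.299,"tz":0,"roll":0,"gripper":0.01},
  ],
)

```text
time_s: 6.4
eef_pos: [0.4538, 0.2902, 0.1806]
orientation: [[1.0, 0.001, 0.0], [0.001, -1.0, -0.0], [0.0, 0.0, -1.0]]
wrist_force: [0.2, -1.0, -2.4]
gripper_width: 0.287
```

```bash
python3 - <<'E'
from h import *
I={n:viewer.snapshot(n) for n in P}
a=I["side"][100:240,150:310];b=I["top"][180:320,90:250]
cv2.imwrite("pics/c2.png",np.hstack([cv2.resize(q,(400,350),interpolation=cv2.INTER_CUBIC) for q in(a,b)]))
E
python3 s.py
```

```text
time_s 6.5
qpos [-1.0194, 0.3389, 0.4545, 1.8954, -0.1803, 0.9473, -0.4813]
eef_pos [0.454, 0.29, 0.1807]
orientation [[1.0, 0.0003, 0.0002], [0.0003, -1.0, -0.0003], [0.0002, 0.0003, -1.0]]
wrist_force [0.1759, -0.5137, -1.7778]
gripper_width 0.2886
```

View pics/c2.png

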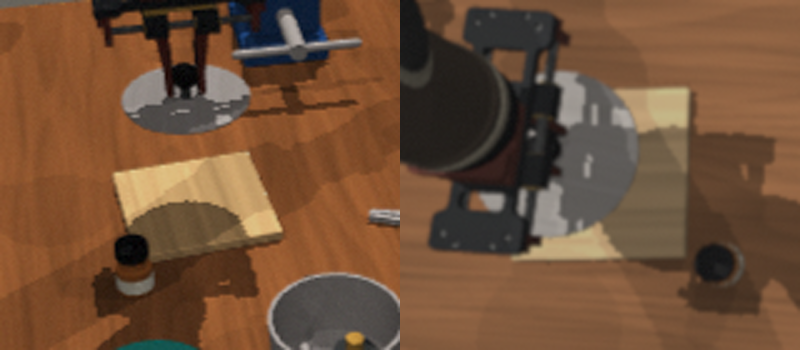

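The lid hangs level over the board, clear of the glue jar. Lowering it; contact is expected at about 0.135.

>>> servo_tool(
  commands=[
    {"tx":0,"ty":0,"tz":0.006,"roll":0,"gripper":0.01},
    {"tx":0,"ty":0,"tz":0.018,"roll":0,"gripper":0.01},
    {"tx":0,"ty":0,"tz":0.035,"roll":0,"gripper":0.01},
    {"tx":0,"ty":0,"tz":0.055,"roll":0,"gripper":0.01},
    {"tx":0,"ty":0,"tz":0.075,"roll":0,"gripper":0.01},
    {"tx":0,"ty":0,"tz":0.095,"roll":0,"gripper":0.01},
    {"tx":0,"ty":0,"tz":0.11,"roll":0,"gripper":0.01},
    {"tx":0,"ty":0,"tz":0.12,"roll":0,"gripper":0.01},
    {"tx":0,"ty":0,"tz":0.126,"roll":0,"gripper":0.01},
    {"tx":0,"ty":0,"tz":0.129,"roll":0,"gripper":0.01},
    {"tx":0,"ty":0,"tz":0.131,"roll":0,"gripper":0.01},
    {"tx":0,"ty":0,"tz":0.132,"roll":0,"gripper":0.01},
    {"tx":0,"ty":0,"tz":0.132,"roll":0,"gripper":0.01},
    {"tx":0,"ty":0,"tz":0.132,"roll":0,"gripper":0.01},
  ],
)

```text
time_s: 7.9
eef_pos: [0.4537, 0.2913, 0.049]
orientation: [[1.0, 0.002, 0.001], [0.002, -1.0, 0.001], [0.001, -0.001, -1.0]]
wrist_force: [0.0, -0.1, -2.8]
gripper_width: 0.288
```

>>> servo_tool(
  commands=[
    {"tx":0,"ty":0,"tz":0.0005,"roll":0,"gripper":0.01},
    {"tx":0,"ty":0,"tz":0.001,"roll":0,"gripper":0.01},
    {"tx":0,"ty":0,"tz":0.0015,"roll":0,"gripper":0.01},
    {"tx":0,"ty":0,"tz":0.002,"roll":0,"gripper":0.01},
    {"tx":0,"ty":0,"tz":0.002,"roll":0,"gripper":0.01},
    {"tx":0,"ty":0,"tz":0.002,"roll":0,"gripper":0.01},
  ],
)

```text
time_s: 8.5
eef_pos: [0.4535, 0.2911, 0.0466]
orientation: [[1.0, 0.002, -0.0], [0.002, -1.0, -0.0], [-0.0, 0.0, -1.0]]
wrist_force: [-0.1, -0.4, -2.3]
gripper_width: 0.291
```

>>> servo_tool(
  commands=[
    {"tx":0,"ty":0,"tz":0.0004,"roll":0,"gripper":0.01},
    {"tx":0,"ty":0,"tz":0.0008,"roll":0,"gripper":0.01},
    {"tx":0,"ty":0,"tz":0.0012,"roll":0,"gripper":0.01},
    {"tx":0,"ty":0,"tz":0.0015,"roll":0,"gripper":0.01},
    {"tx":0,"ty":0,"tz":0.0015,"roll":0,"gripper":0.01},
    {"tx":0,"ty":0,"tz":0.0015,"roll":0,"gripper":0.01},
  ],
)

```text
time_s: 9.1
eef_pos: [0.4535, 0.2912, 0.0457]
orientation: [[1.0, 0.002, -0.0], [0.002, -1.0, 0.0], [-0.0, -0.0, -1.0]]
wrist_force: [-1.9, -0.6, 4.9]
gripper_width: 0.287
```

It makes light contact at z = 0.0457, as predicted. Releasing and rising.

>>> servo_tool(
  commands=[
    {"tx":0,"ty":0,"tz":-0.0005,"roll":0,"gripper":0.03},
    {"tx":0,"ty":0,"tz":-0.0005,"roll":0,"gripper":0.04},
    {"tx":0,"ty":0,"tz":-0.0005,"roll":0,"gripper":0.06},
    {"tx":0,"ty":0,"tz":-0.0005,"roll":0,"gripper":0.06},
    {"tx":0,"ty":0,"tz":-0.0005,"roll":0,"gripper":0.06},
    {"tx":0,"ty":0,"tz":-0.01,"roll":0,"gripper":0.06},
    {"tx":0,"ty":0,"tz":-0.03,"roll":0,"gripper":0.07},
    {"tx":0,"ty":0,"tz":-0.06,"roll":0,"gripper":0.08},
    {"tx":0,"ty":0,"tz":-0.1,"roll":0,"gripper":0.085},
    {"tx":0,"ty":0,"tz":-0.14,"roll":0,"gripper":0.085},
    {"tx":0,"ty":0,"tz":-0.18,"roll":0,"gripper":0.085},
    {"tx":0,"ty":0,"tz":-0.204,"roll":0,"gripper":0.085},
    {"tx":0,"ty":0,"tz":-0.204,"roll":0,"gripper":0.085},
  ],
)

```text
time_s: 10.4
eef_pos: [0.4551, 0.2919, 0.2535]
orientation: [[1.0, 0.002, 0.005], [0.002, -1.0, 0.005], [0.005, -0.005, -1.0]]
wrist_force: [-0.2, 0.4, -0.2]
gripper_width: 0.967
```

```bash
python3 - <<'E'
from h import *
I={n:viewer.snapshot(n) for n in P}
a=I["side"][100:240,150:310];b=I["top"][180:320,90:250]
cv2.imwrite("pics/c3.png",np.hstack([cv2.resize(q,(400,350),interpolation=cv2.INTER_CUBIC) for q in(a,b)]))
E
python3 s.py
```

```text
time_s 10.5
qpos [-1.0528, 0.2624, 0.4822, 1.8158, -0.1364, 1.0949, -0.52]
eef_pos [0.4534, 0.2911, 0.2496]
orientation [[1.0, 0.0021, 0.0006], [0.0021, -1.0, 0.001], [0.0006, -0.001, -1.0]]
wrist_force [-0.4738, 0.687, -0.0952]
gripper_width 0.9621
```

View pics/c3.png

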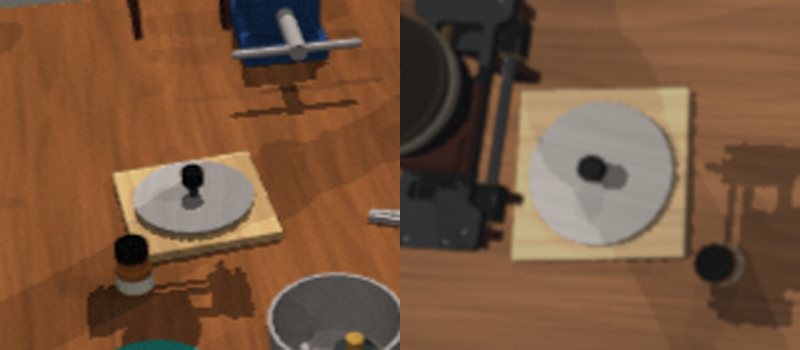

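The lid lies centred and upright on the board (knob at (192,178) side crop, (592,168) top crop). Next I move over the jug, pre-rolling +0.8 rad to leave wrist range for the twist.

>>> servo_tool(
  commands=[
    {"tx":0,"ty":0.006,"tz":0,"roll":0.01,"gripper":0.085},
    {"tx":0,"ty":0.02,"tz":0,"roll":0.03,"gripper":0.085},
    {"tx":0.001,"ty":0.045,"tz":0,"roll":0.06,"gripper":0.085},
    {"tx":0.001,"ty":0.08,"tz":0,"roll":0.11,"gripper":0.085},
    {"tx":0.002,"ty":0.115,"tz":0,"roll":0.16,"gripper":0.085},
    {"tx":0.002,"ty":0.15,"tz":0,"roll":0.21,"gripper":0.085},
    {"tx":0.003,"ty":0.185,"tz":0,"roll":0.26,"gripper":0.085},
    {"tx":0.003,"ty":0.22,"tz":0,"roll":0.3,"gripper":0.085},
    {"tx":0.004,"ty":0.255,"tz":0,"roll":0.35,"gripper":0.085},
    {"tx":0.005,"ty":0.29,"tz":0,"roll":0.4,"gripper":0.085},
    {"tx":0.005,"ty":0.325,"tz":0,"roll":0.45,"gripper":0.085},
    {"tx":0.006,"ty":0.36,"tz":0,"roll":0.5,"gripper":0.085},
    {"tx":0.006,"ty":0.395,"tz":0,"roll":0.55,"gripper":0.085},
    {"tx":0.007,"ty":0.43,"tz":0,"roll":0.6,"gripper":0.085},
    {"tx":0.008,"ty":0.465,"tz":0,"roll":0.65,"gripper":0.085},
    {"tx":0.008,"ty":0.5,"tz":0,"roll":0.7,"gripper":0.085},
    {"tx":0.009,"ty":0.535,"tz":0,"roll":0.75,"gripper":0.085},
    {"tx":0.009,"ty":0.56,"tz":0,"roll":0.78,"gripper":0.085},
    {"tx":0.009,"ty":0.575,"tz":0,"roll":0.8,"gripper":0.085},
    {"tx":0.009,"ty":0.58,"tz":0,"roll":0.8,"gripper":0.085},
  ],
  grip_force=50,
)

```text
time_s: 12.5
eef_pos: [0.461, -0.292, 0.2488]
orientation: [[0.694, -0.72, -0.001], [-0.72, -0.694, -0.001], [-0.0, 0.001, -1.0]]
wrist_force: [0.5, -0.3, -0.2]
gripper_width: 0.97
```

>>> servo_tool(
  commands=[
    {"tx":0,"ty":0,"tz":0,"roll":0,"gripper":0.085},
    {"tx":0,"ty":0,"tz":0,"roll":0,"gripper":0.085},
    {"tx":0,"ty":0,"tz":0,"roll":0,"gripper":0.085},
  ],
)

```text
time_s: 12.8
eef_pos: [0.4636, -0.2879, 0.249]
orientation: [[0.699, -0.715, -0.0], [-0.715, -0.699, 0.001], [-0.001, -0.001, -1.0]]
wrist_force: [-0.5, 0.9, -0.4]
gripper_width: 0.97
```

```bash
python3 s.py; python3 - <<'E'
from station import status
import numpy as np
o=status.get_obs();R=np.array(o["orientation"]);print((R.T@(np.array([.4627,-.2888,.158])-o["eef_pos"])).round(4))
E
```

```text
time_s 12.8
qpos [-0.2319, 0.3508, 0.9082, 1.8162, -0.306, 1.1233, -0.0152]
eef_pos [0.4636, -0.2879, 0.249]
orientation [[0.6991, -0.7151, -0.0], [-0.7151, -0.6991, 0.0008], [-0.0006, -0.0005, -1.0]]
wrist_force [-0.5445, 0.8626, -0.4043]
gripper_width 0.9696
[0.     0.0013 0.091 ]
```

>>> servo_tool(
  commands=[
    {"tx":0,"ty":0.001,"tz":0.01,"roll":0,"gripper":0.085},
    {"tx":0,"ty":0.001,"tz":0.03,"roll":0,"gripper":0.085},
    {"tx":0,"ty":0.001,"tz":0.05,"roll":0,"gripper":0.085},
    {"tx":0,"ty":0.001,"tz":0.07,"roll":0,"gripper":0.085},
    {"tx":0,"ty":0.001,"tz":0.083,"roll":0,"gripper":0.085},
    {"tx":0,"ty":0.001,"tz":0.09,"roll":0,"gripper":0.085},
    {"tx":0,"ty":0.001,"tz":0.09,"roll":0,"gripper":0.085},
    {"tx":0,"ty":0.001,"tz":0.09,"roll":0,"gripper":0.085},
    {"tx":0,"ty":0.001,"tz":0.09,"roll":0,"gripper":0.085},
  ],
)

```text
time_s: 13.7
eef_pos: [0.4634, -0.2899, 0.1599]
orientation: [[0.698, -0.716, 0.001], [-0.716, -0.698, -0.0], [0.001, -0.001, -1.0]]
wrist_force: [0.3, -0.2, 0.1]
gripper_width: 0.967
```

```bash
python3 - <<'E'
from h import *
I={n:viewer.snapshot(n) for n in P}
a=I["side"][230:370,185:345];b=I["top"][185:325,350:510]
cv2.imwrite("pics/c4.png",np.hstack([cv2.resize(q,(400,350),interpolation=cv2.INTER_CUBIC) for q in(a,b)]))
E
python3 s.py
```

```text
time_s 13.8
qpos [-0.155, 0.4593, 0.8344, 1.9147, -0.4168, 0.948, 0.0792]
eef_pos [0.4633, -0.2897, 0.1598]
orientation [[0.6982, -0.7159, 0.0011], [-0.7159, -0.6982, -0.0003], [0.001, -0.0006, -1.0]]
wrist_force [-0.7769, 0.3734, 0.5783]
gripper_width 0.9699
```

View pics/c4.png

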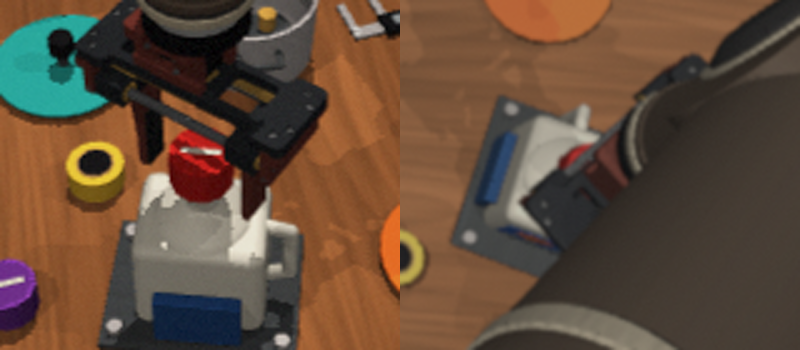

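The cap (side crop (200,165)) is centred between the fingers at cap height. Closing.

>>> servo_tool(
  commands=[
    {"tx":0,"ty":0,"tz":0.001,"roll":0,"gripper":0.06},
    {"tx":0,"ty":0,"tz":0.001,"roll":0,"gripper":0.052},
    {"tx":0,"ty":0,"tz":0.001,"roll":0,"gripper":0.048},
    {"tx":0,"ty":0,"tz":0.001,"roll":0,"gripper":0.03},
    {"tx":0,"ty":0,"tz":0.001,"roll":0,"gripper":0.03},
    {"tx":0,"ty":0,"tz":0.001,"roll":0,"gripper":0.03},
    {"tx":0,"ty":0,"tz":0.001,"roll":0,"gripper":0.03},
    {"tx":0,"ty":0,"tz":0.001,"roll":0,"gripper":0.03},
  ],
  grip_force=50,
)

```text
time_s: 14.6
eef_pos: [0.4628, -0.2894, 0.1581]
orientation: [[0.698, -0.716, -0.0], [-0.716, -0.698, 0.0], [-0.0, -0.0, -1.0]]
wrist_force: [-1.2, 0.2, 0.6]
gripper_width: 0.541
```

>>> servo_tool(
  commands=[
    {"tx":0,"ty":0,"tz":0.001,"roll":0,"gripper":0.03},
    {"tx":0,"ty":0,"tz":0.002,"roll":0,"gripper":0.03},
    {"tx":0,"ty":0,"tz":0.003,"roll":0,"gripper":0.03},
    {"tx":0,"ty":0,"tz":0.004,"roll":0,"gripper":0.03},
    {"tx":0,"ty":0,"tz":0.005,"roll":0,"gripper":0.03},
    {"tx":0,"ty":0,"tz":0.006,"roll":0,"gripper":0.03},
    {"tx":0,"ty":0,"tz":0.007,"roll":0,"gripper":0.03},
    {"tx":0,"ty":0,"tz":0.007,"roll":0,"gripper":0.03},
    {"tx":0,"ty":0,"tz":0.007,"roll":0,"gripper":0.03},
    {"tx":0,"ty":0,"tz":0.007,"roll":0,"gripper":0.03},
  ],
)

```text
time_s: 15.6
eef_pos: [0.4628, -0.2895, 0.1516]
orientation: [[0.698, -0.716, 0.0], [-0.716, -0.698, 0.001], [-0.0, -0.001, -1.0]]
wrist_force: [-4.1, 3.5, 8.9]
gripper_width: 0.544
```

```bash
python3 s.py
```

```text
time_s 15.6
qpos [-0.1472, 0.4698, 0.8258, 1.9223, -0.4278, 0.9338, 0.0882]
eef_pos [0.4628, -0.2895, 0.1516]
orientation [[0.6981, -0.716, 0.0002], [-0.716, -0.6981, 0.0007], [-0.0004, -0.0007, -1.0]]
wrist_force [-4.0658, 3.4636, 8.8654]
gripper_width 0.5441
```

The cap is pressed 6.5 mm at 8.9 N, which matches the spring, so nothing slipped. Now I twist 85° anticlockwise (negative roll), keeping it pressed.

>>> servo_tool(
  commands=[
    {"tx":0,"ty":0,"tz":0.0005,"roll":-0.03,"gripper":0.03},
    {"tx":0,"ty":0,"tz":0.0005,"roll":-0.1,"gripper":0.03},
    {"tx":0,"ty":0,"tz":0.0005,"roll":-0.18,"gripper":0.03},
    {"tx":0,"ty":0,"tz":0.0005,"roll":-0.27,"gripper":0.03},
    {"tx":0,"ty":0,"tz":0.0005,"roll":-0.36,"gripper":0.03},
    {"tx":0,"ty":0,"tz":0.0005,"roll":-0.45,"gripper":0.03},
    {"tx":0,"ty":0,"tz":0.0005,"roll":-0.54,"gripper":0.03},
    {"tx":0,"ty":0,"tz":0.0005,"roll":-0.63,"gripper":0.03},
    {"tx":0,"ty":0,"tz":0.0005,"roll":-0.72,"gripper":0.03},
    {"tx":0,"ty":0,"tz":0.0005,"roll":-0.81,"gripper":0.03},
    {"tx":0,"ty":0,"tz":0.0005,"roll":-0.9,"gripper":0.03},
    {"tx":0,"ty":0,"tz":0.0005,"roll":-0.99,"gripper":0.03},
    {"tx":0,"ty":0,"tz":0.0005,"roll":-1.08,"gripper":0.03},
    {"tx":0,"ty":0,"tz":0.0005,"roll":-1.17,"gripper":0.03},
    {"tx":0,"ty":0,"tz":0.0005,"roll":-1.26,"gripper":0.03},
    {"tx":0,"ty":0,"tz":0.0005,"roll":-1.35,"gripper":0.03},
    {"tx":0,"ty":0,"tz":0.0005,"roll":-1.42,"gripper":0.03},
    {"tx":0,"ty":0,"tz":0.0005,"roll":-1.48,"gripper":0.03},
    {"tx":0,"ty":0,"tz":0.0005,"roll":-1.5,"gripper":0.03},
    {"tx":0,"ty":0,"tz":0.0005,"roll":-1.5,"gripper":0.03},
  ],
)

```text
time_s: 17.6
eef_pos: [0.4645, -0.2905, 0.152]
orientation: [[0.763, 0.646, 0.004], [0.646, -0.763, -0.002], [0.002, 0.004, -1.0]]
wrist_force: [0.6, 0.8, 9.1]
gripper_width: 0.543
```

```bash
python3 s.py; python3 - <<'E'
from h import *
print(status.get_obs()["moment"])
I={n:viewer.snapshot(n) for n in P}
a=I["side"][230:370,185:345];b=I["top"][185:325,350:510]
cv2.imwrite("pics/c5.png",np.hstack([cv2.resize(q,(400,350),interpolation=cv2.INTER_CUBIC) for q in(a,b)]))
E
```

```text
time_s 17.6
qpos [0.1246, 0.3889, 0.4439, 1.905, -0.2122, 0.8891, 1.376]
eef_pos [0.4645, -0.2905, 0.152]
orientation [[0.7632, 0.6462, 0.0039], [0.6462, -0.7632, -0.0016], [0.0019, 0.0037, -1.0]]
wrist_force [0.5785, 0.7532, 9.0762]
gripper_width 0.5433
[ 0.09883658 -0.08981945 -0.02300999]
```

View pics/c5.png

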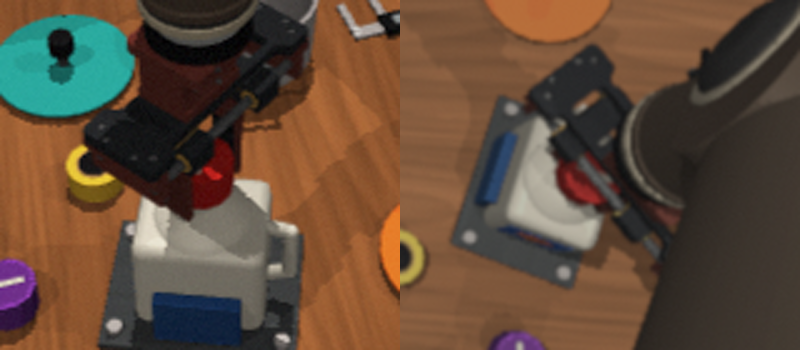

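The gripper turned 86° while still pressing at 9.1 N. The bar glimpse at (212,173) is now steep, so the cap turned with it. Lifting slowly.

>>> servo_tool(
  commands=[
    {"tx":0,"ty":0,"tz":-0.002,"roll":0,"gripper":0.03},
    {"tx":0,"ty":0,"tz":-0.004,"roll":0,"gripper":0.03},
    {"tx":0,"ty":0,"tz":-0.006,"roll":0,"gripper":0.03},
    {"tx":0,"ty":0,"tz":-0.008,"roll":0,"gripper":0.03},
    {"tx":0,"ty":0,"tz":-0.01,"roll":0,"gripper":0.03},
    {"tx":0,"ty":0,"tz":-0.012,"roll":0,"gripper":0.03},
    {"tx":0,"ty":0,"tz":-0.012,"roll":0,"gripper":0.03},
  ],
)

```text
time_s: 18.4
eef_pos: [0.4631, -0.2894, 0.1626]
orientation: [[0.763, 0.646, 0.0], [0.646, -0.763, 0.0], [0.0, 0.0, -1.0]]
wrist_force: [2.4, 0.0, 1.3]
gripper_width: 0.539
```

The latch let go: there is no downward pull. Raising to the final height. The mouth is at 0.164, so I put the cap centre about 0.087 above it and the lower edge about 0.072 above it.

>>> servo_tool(
  commands=[
    {"tx":0,"ty":0,"tz":-0.004,"roll":0,"gripper":0.03},
    {"tx":0,"ty":0,"tz":-0.012,"roll":0,"gripper":0.03},
    {"tx":0,"ty":0,"tz":-0.024,"roll":0,"gripper":0.03},
    {"tx":0,"ty":0,"tz":-0.04,"roll":0,"gripper":0.03},
    {"tx":0,"ty":0,"tz":-0.055,"roll":0,"gripper":0.03},
    {"tx":0,"ty":0,"tz":-0.068,"roll":0,"gripper":0.03},
    {"tx":0,"ty":0,"tz":-0.077,"roll":0,"gripper":0.03},
    {"tx":0,"ty":0,"tz":-0.082,"roll":0,"gripper":0.03},
    {"tx":0,"ty":0,"tz":-0.084,"roll":0,"gripper":0.03},
    {"tx":0,"ty":0,"tz":-0.084,"roll":0,"gripper":0.03},
    {"tx":0,"ty":0,"tz":-0.084,"roll":0,"gripper":0.03},
    {"tx":0,"ty":0,"tz":-0.084,"roll":0,"gripper":0.03},
    {"tx":0,"ty":0,"tz":-0.084,"roll":0,"gripper":0.03},
  ],
)

```text
time_s: 19.7
eef_pos: [0.4628, -0.2895, 0.2462]
orientation: [[0.764, 0.646, -0.001], [0.646, -0.764, 0.0], [-0.0, -0.001, -1.0]]
wrist_force: [0.5, 0.4, 0.8]
gripper_width: 0.542
```

```bash
python3 s.py; python3 - <<'E'
from h import *
I={n:viewer.snapshot(n) for n in P}
cv2.imwrite("pics/c6.png",np.hstack([cv2.resize(I["side"][130:390,150:410],(400,400)),cv2.resize(I["top"],(400,300))[:, :] if 0 else cv2.copyMakeBorder(cv2.resize(I["top"],(400,300)),0,100,0,0,cv2.BORDER_CONSTANT)]))
print(proj("side",[.4628,-.2893,.2515]).round(1))
E
```

```text
time_s 19.7
qpos [0.0857, 0.28, 0.4782, 1.8024, -0.1434, 1.0942, 1.316]
eef_pos [0.4628, -0.2895, 0.2462]
orientation [[0.7636, 0.6457, -0.0007], [0.6457, -0.7636, 0.0002], [-0.0004, -0.0006, -1.0]]
wrist_force [0.465, 0.3747, 0.7948]
gripper_width 0.5416
[[264.2 262.8]]
```

View pics/c6.png

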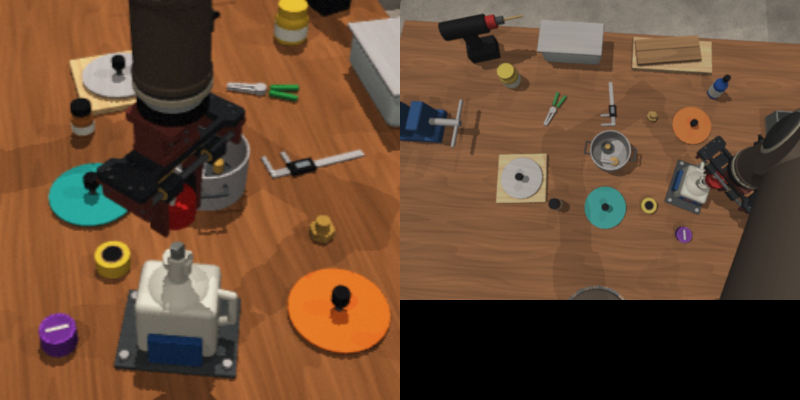

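The neck is bare at (177,258). The cap is in the gripper at (180,208), against a predicted (176,204). The lid is on the board and the other items have not moved. Handing in.

```bash
python3 -c "
from station import order
print(order.job_done())"
```

```text
the job is handed in; nothing more can be done
None
```

I handed the job in at about 20 s of the 62 s allowed. The lid is on the board, and the jug's red cap is off and held above the mouth. No verdict was reported.

- **Lid:** I lifted it off the pot by its knob and set it down at about 5 N of contact. In the pictures it lies centred and right way up on the board.
- **Cap:** I pressed it about 6.5 mm at 8.9 N, which matches the stated spring. I turned it 86° anticlockwise while it was still pressed, and it lifted off with no downward pull.
- **Final pose:** The gripper holds the cap upright and still, straight above the mouth. By the gripper's position, its centre is about 8.7 cm and its lower edge about 7.2 cm above the mouth. I chose that because "8 cm" could mean either one.
- **Last checks:** The final picture shows the neck bare, the cap within about 3 pixels of where it should be, and the other bench items in place by eye.
- **Disagreements:** The two cameras differed by about 4 mm on the board's centre, and the knob measured 2 mm low. I used the top view and the stated heights, and contact came at the expected height. My first move call was refused because some rows lacked values, and it moved nothing.

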